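Load the vial mixer and hold its burst dial on the third step

TASK

Load the vial mixer: gently lower the vial carousel over its locating post until it is fully home and let go, then in the same way the hold-down plate, pads down, until it rests home on the carousel's hub; drop neither, and leave the bottles and the sample tube where they stand. Only then turn the mixer's spring-return dial clockwise past its first two clicks to the third step and keep holding it: finish with your fingers still holding the dial at the third step.

Things in the scene. Friction and masses are not known exactly. Their poses are not given: they have to be found in the camera images.
- carousel_center (a point): Loose vial carousel, 0.3 kg, upright: white disc 120 mm wide, 12 thick; central aluminium hub 30 mm wide, 50 high, with a 17 mm bore right through; six fixed amber vials, 44 mm high, in threes centred on +x and -x, 90 mm circle. Along y the hub is free on both sides (lane 44 mm wide): grip it there, upper part. Point: on the bore axis, 25 mm above the underside; z up. Home: 25 mm above post_seat.
- plate_center (a point): Loose hold-down plate, 0.4 kg, lying pads down, 50 mm high, round (any yaw): rubber pads 0-5 mm, bright steel disc 5-10 mm, 116 mm wide, dark steel grip collar 10-50 mm, 30 mm wide; a 17 mm bore runs right through disc and collar. Point: on the bore axis, 25 mm above the pads' underside; z up. Home: disc on the carousel's hub, pads 1 mm clear of the vial caps, this point 70 mm above post_seat.
- post_seat (a point): Foot of the mixer's upright steel locating post, on its axis, at the top of the round aluminium head (120 mm wide), 92 mm above the bench. Post: 14 mm thick, 76 mm tall above this point, the top 10 mm tapering to 5 mm. x, y, z are the mixer's axes (z up).
- mixer: White box-shaped vial mixer, fixed: 190 mm deep (x), 280 wide (y), 78 high; origin at the centre of its underside, front facing -x. The head with its post stands 65 mm to +y of the centre; the dial 75 mm to -y and 30 mm to -x of it.
- dial_grip (a point): Where to grip the mixer's dial: on its upright axis, 29 mm above the box's top. A black disc 58 mm wide (top 7 mm above the box) carries an upright bar 58 mm long, 13 thick (8 thick over the last 10 mm at the pointer end), up to 39 mm above the box. x: along the bar to the pointer end (white line on top); y: across the bar; z up. The frame turns with the dial.
- dial (a joint): Dial turn in rad: 0 at off (its start), growing clockwise seen from above; stop at 1.30. Clicks at 0.42 (first step), 0.84 (second), 1.26 (third; counts as reached above 1.14). A spring drives it back with 0.06 N m at off to 0.14 N m at the third step, clicks add about 0.03 N m; let go anywhere, it runs back to off.
- reagent_a: Bystander: black square reagent bottle with a red cap, 42 x 42 mm, 79 mm high; origin at the centre of its underside. Not to be disturbed.
- reagent_b: Bystander: black square reagent bottle with a black cap, 42 x 42 mm, 79 mm high; origin at the centre of its underside. Not to be disturbed.
- sample_tube: Bystander: upright glass sample tube with a white cap, 45 mm diameter, 117 mm high; origin at the centre of its underside. Not to be disturbed.
Not all that is in view belongs to the job. What is shaped like the part that bears carousel_center but blue, purple or red is not meant.

How it is judged:
On the way, in this order (a step that is already met when the one before it is completed fails the run):
1. the carousel is home on the post and released (horizontal distance between carousel_center and post_seat below 0.004 m and z of carousel_center in the frame of post_seat below 0.028 m and angle between carousel_center's own z axis and vertical below 0.06 rad and contact force between the fingers and carousel below 0.1 N), for 0.2 s.
2. the hold-down plate is home on the carousel's hub and released (all of step 1 and horizontal distance between plate_center and post_seat below 0.004 m and z of plate_center in the frame of post_seat between 0.066 and 0.0735 m and angle between plate_center's own z axis and vertical below 0.06 rad and contact force between the fingers and plate below 0.1 N), for 0.2 s.
3. the dial is turned to the third step and held there by the fingers (horizontal distance between each of carousel_center, plate_center and post_seat below 0.004 m and z of carousel_center in the frame of post_seat below 0.028 m and angle between each of carousel_center, plate_center's own z axis and vertical below 0.06 rad and z of plate_center in the frame of post_seat between 0.066 and 0.0735 m and value of joint dial above 1.14 rad and contact force between the fingers and dial above 1 N), for 0.5 s.
At the end, for the whole second after the job is handed in: The fingers hold the dial (over 1 N), steady and beyond 1.14 rad (stop at 1.30). Carousel home on the head (3 mm in height), plate home on its hub (4 mm), both within 4 mm of the post axis, 0.06 rad of upright, at rest and not touched by the fingers (all of step 3 and velocity of joint dial between -0.1 and 0.1 rad/s and contact force between the fingers and carousel below 0.1 N and contact force between the fingers and plate below 0.1 N and linear speed of each of carousel, plate below 0.02 m/s); the arm keeps its last pose, push and grip.
It fails at once if the dial is turned to its first step before the carousel and the plate are both home and released (value of joint dial above 0.3 rad and not (horizontal distance between each of carousel_center, plate_center and post_seat below 0.004 m and z of carousel_center in the frame of post_seat below 0.028 m and angle between each of carousel_center, plate_center's own z axis and vertical below 0.06 rad and z of plate_center in the frame of post_seat between 0.066 and 0.0735 m and contact force between the fingers and carousel below 0.1 N and contact force between the fingers and plate below 0.1 N)).
It fails at once if the carousel or the plate is dropped (falls faster than 0.4 m/s out of the fingers) ((linear speed of carousel above 0.4 m/s and contact force between the fingers and carousel below 0.1 N) or (linear speed of plate above 0.4 m/s and contact force between the fingers and plate below 0.1 N)).
It fails at once if a bottle or the sample tube is moved by more than 30 mm or knocked over (distance of any of reagent_a, reagent_b, sample_tube from where it was at the start of the episode above 0.03 m or angle between any of reagent_a, reagent_b, sample_tube's own z axis and vertical above 0.3 rad).
It also fails if it takes over 67 s, if anything falls off the work surface, if the arm or the gripper's body presses on something with over 40 N, if the wrist force passes 120 N, or if a joint passes its speed limit or range.

ROBOT

A 7-joint arm with a two-finger parallel gripper is mounted at the origin on the work surface. World frame = base frame: x ahead of the robot, y to its left, z up, the work surface at z = 0. Lengths are in m, angles in rad, forces in N, time in s.
With the tool pointing down it reaches from about 0.4 to 0.9 m from the base axis. Payload 5.5 kg.
Tool frame: the origin (TCP) lies midway between the tips of the shut fingers; the grasp point (between the pads) lies 19 mm behind it (manip.grip_depth is the distance from the TCP to the grasp point, in m); z points along the fingers, y is the line along which they close (so a half turn about z gives the same grasp; the last joint's range is limited). The gripper opens to 92 mm and grips with 3 to 60 N. Pads are 19 mm wide; open, the fingers measure 130 mm over their backs; the gripper's body (75 mm by 190 mm) begins 47 mm behind the grasp point.
Start: joints at [1.528, 0.501, -0.427, 1.55, 0.221, 1.138, -0.21], TCP at [0.196, -0.62, 0.227] pointing down, gripper open.
Joint ranges: [-2.88, 2.88], [-0.31, 2.03], [-1.54, 1.56], [0.2, 2.42], [-1.41, 4.55], [0.19, 2.02], [-2.57, 2.57]. Speed limits (rad/s): [2.57, 2.57, 3.14, 3.14, 3.14, 3.14, 3.14].

INTERFACE

Orientations are given as a unit quaternion [x, y, z, w].
In Python, from bench import manip, effector, viewer gives the robot as it stands. Calls block until the motion is done:
- manip.move_pose(position, orientation): joint-space move of the TCP to a pose.
- manip.servo_line(position, ori=None, vel=0.15): straight line of the TCP; ori=None keeps the orientation; vel is the mean speed in m/s.
- manip.movej(angles): joint-space move.
- effector.open_jaws() and effector.close(f_grip=None): open the fingers fully, or close them until they stop; f_grip is the grip in N (None keeps the last).
- manip.sleep(seconds).
- manip.solve_ik(position, orientation): joint angles nearest the present ones, or None.
- viewer.get_image(name): name is "side" or "top" or "wrist"; returns the picture (420x560x3 uint8, red, green, blue); there is no depth.
- viewer.get_calibration(name): a dict with "vfov" (degrees; the focal length in pixels is half the picture's height over the tangent of half this angle, whatever the lens; pixels are square), "cx", "cy" (the principal point, pixels), "eye" and "attitude" of the camera in the world. Camera axes: x right, y down, z forward; pixel columns grow to the right and rows downward; lengths in m; the calibration is good to about 2 mm. A picture is of the moment at which its call begins: read the wrist's pose just before it. get_calibration takes no time and is no camera call; for the wrist camera it gives the pose at the moment of the call.
A pose or a line that the arm cannot do raises manip.PlanningError and nothing moves.
- manip.hand_in(): hands the job in; it is judged then, once.
Readings, each from a call of its own:
- manip.current_clock(): time.
- manip.current_q(): joint angles.
- manip.current_joint_velocities(): joint speeds.
- manip.current_tau(): joint torques, N m.
- manip.current_tool_pos(): TCP position.
- manip.current_tcp_rot(): TCP orientation.
- manip.current_force(): force on the tool from outside, world axes, zero at the start.
- manip.current_wrist_torque(): the same for the moment, N m.
- manip.current_finger_gap(): finger opening in m.
- manip.current_gripper_force(): force on a finger pad.
Only numpy, scipy, OpenCV 4.12 (cv2) and the standard library are available. Lean on these libraries where they do the work, as an engineer would, in place of code of your own. Each camera call takes 0.05 s, during which the arm holds its last target. There are 200 camera calls.

## Working session

There is one attempt and no reset: what is moved stays moved. The work goes in short steps, each a Python script; the robot and the scene stay as the last script left them, time stands still between calls to the robot, and variables do not carry over. Pictures are saved under pics/ and viewed, at most 10 in all, crops included, and the job is handed in when it is done.

```bash
ls; mkdir -p pics; python3 - <<'E'
from bench import manip, effector, viewer
import cv2
for n in("side","top"):
    c=viewer.get_calibration(n);print(n,c)
    cv2.imwrite(f"pics/{n}0.png",viewer.get_image(n)[:,:,::-1])
print(viewer.get_calibration("wrist"),manip.current_tool_pos(),manip.current_tcp_rot(),manip.current_clock(),manip.grip_depth)
E
```

```text
pics
side {'vfov': 44.76434758792115, 'cx': 271.20649693233645, 'cy': 213.9314959715007, 'eye': array([0.00466305, 0.88102753, 0.75232004]), 'attitude': array([-0.23090192,  0.83823539, -0.47603957,  0.13203054])}
top {'vfov': 45.72904642416512, 'cx': 286.3942877707989, 'cy': 211.2672050129649, 'eye': array([ 0.373219  , -0.06066486,  1.44053685]), 'attitude': array([ 0.70929622, -0.70239204,  0.03623783, -0.04723475])}
{'vfov': 66.69380179751337, 'cx': 281.6806665793374, 'cy': 207.81011827821624, 'eye': array([ 0.25874663, -0.60039769,  0.38345918]), 'attitude': array([ 0.80018175, -0.58657454, -0.07485304,  0.10018231])} [ 0.19544074 -0.6192783   0.22578919] [ 9.88332494e-01  1.52309302e-01 -1.10187312e-04 -8.64087850e-04] 0.1 0.0188
```

View pics/top0.png

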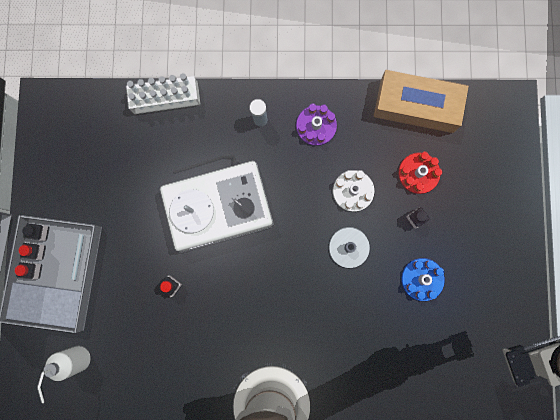

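View pics/side0.png

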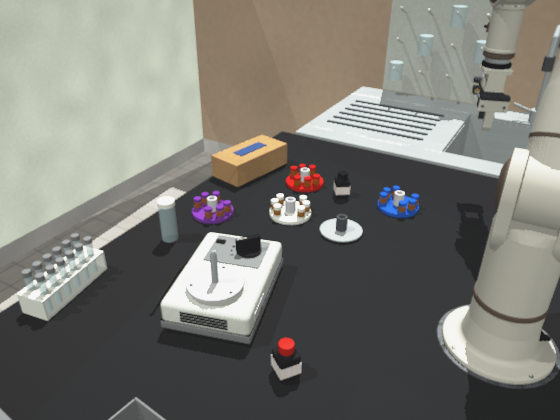

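Top view: the loose carousels are purple (317,122), red (422,172), blue (426,281) and white (354,190). The white one with amber vials fits the description. The plate is at (349,247), the mixer head at (192,211) and the dial at (243,206). Next I cast rays from the top view and take a close wrist look at the white carousel and plate.

```bash
cat > h.py <<'E'
from bench import manip, effector, viewer
import cv2, numpy as np
from scipy.spatial.transform import Rotation as R
def fl(c): return 210/np.tan(np.radians(c["vfov"])/2)
def cast(c,uv,z):
    d=R.from_quat(c["attitude"]).apply([(uv[0]-c["cx"])/fl(c),(uv[1]-c["cy"])/fl(c),1])
    e=np.array(c["eye"]); return e+d*(z-e[2])/d[2]
def proj(c,p):
    q=R.from_quat(c["attitude"]).inv().apply(np.asarray(p)-c["eye"]); return q[:2]/q[2]*fl(c)+[c["cx"],c["cy"]]
def down(yaw): # tool x axis at yaw in world, z down
    return (R.from_euler("z",yaw)*R.from_euler("x",np.pi)).as_quat()
def look(name):
    c=viewer.get_calibration("wrist"); im=viewer.get_image("wrist")
    cv2.imwrite(f"pics/{name}.png",im[:,:,::-1]); np.savez(f"pics/{name}.npz",im=im,**c); return c,im
def load(name):
    d=np.load(f"pics/{name}.npz"); return {k:(d[k] if d[k].ndim else float(d[k])) for k in d.files if k!="im"},d["im"]
def cam_in_tool():
    c=viewer.get_calibration("wrist"); T=R.from_quat(manip.current_tcp_rot())
    return T.inv().apply(c["eye"]-manip.current_tool_pos()), T.inv()*R.from_quat(c["attitude"])
def view_pose(target,ztcp,yaw):
    t,r=cam_in_tool(); T=R.from_quat(down(yaw)); e=T.apply(t); f=(T*r).apply([0,0,1])
    s=(target[2]-ztcp-e[2])/f[2]; p=np.array(target)-s*f-e; p[2]=ztcp; return p
E
python3 - <<'E'
from h import *
np.set_printoptions(precision=4,suppress=True)
c=viewer.get_calibration("top")
for n,uv,z in(("car",(354.5,189.5),.05),("plate",(349.5,246.5),.05),("head",(192,211),.092),("dial",(243,205),.117),("ra",(166,286),.079),("rb",(420,215),.079),("tube",(258,107),.117),("purple",(317,122),.05),("red",(422,171),.05),("blue",(426,280),.05)): print(n,cast(c,uv,z))
s=viewer.get_calibration("side")
for uv,z in(((290.5,201),.05),((342,219),.05),((213,251),.168)): print(cast(s,uv,z))
t,r=cam_in_tool(); print(t,r.apply([0,0,1]),r.apply([1,0,0]))
m=(cast(c,(354.5,189.5),.05)+cast(c,(349.5,246.5),.05))/2
for yaw in(0,1.57,-1.57,3.14):
    p=view_pose(m,.28,yaw); print(yaw,p,manip.solve_ik(p,down(yaw)))
E
```

```text
car [ 0.6017 -0.2296  0.05  ]
plate [ 0.4409 -0.2148  0.05  ]
head [0.5316 0.2194 0.092 ]
dial [0.5461 0.0775 0.117 ]
ra [0.3275 0.2861 0.079 ]
rb [ 0.5277 -0.4048  0.079 ]
tube [0.818  0.0419 0.117 ]
purple [ 0.797  -0.1232  0.05  ]
red [ 0.6562 -0.4204  0.05  ]
blue [ 0.3509 -0.4248  0.05  ]
[ 0.5997 -0.2189  0.05  ]
[ 0.4355 -0.2034  0.05  ]
[0.534 0.223 0.168]
[ 0.0661  0.0008 -0.1577] [-0.2482 -0.0006  0.9687] [-0.0004  1.      0.0005]
0 [ 0.5546 -0.2217  0.28  ] [ 0.8476  0.4009 -0.6737  1.6219  0.2631  1.2115 -1.4514]
1.57 [ 0.5208 -0.189   0.28  ] [ 1.0785  0.404  -0.9974  1.7207  0.36    1.2152 -0.0111]
-1.57 [ 0.5219 -0.2555  0.28  ] [-0.4968  0.657   1.3612  1.7079 -0.6616  1.3345 -2.149 ]
3.14 [ 0.4881 -0.2227  0.28  ] [ 1.2875  0.4376 -1.1704  1.7593  0.4265  1.2324  1.5733]
```

```bash
python3 - <<'E'
from h import *
np.set_printoptions(precision=4,suppress=True)
m=np.array([.521,-.22,.05]); p=view_pose(m,.25,0)
t0=manip.current_clock(); manip.move_pose(p,down(0)); print(manip.current_clock()-t0)
look("w1")
E
```

```text
1.9249999999999998
```

View pics/w1.png

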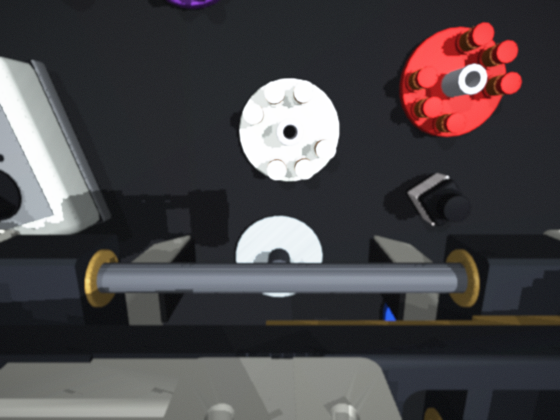

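The wrist view confirms the white carousel at (290,131): white disc, vials with white caps in two threes, mids at (275,97) and (303,168). The plate is at (279,257), partly behind the gripper. The red carousel (460,80) and reagent_b (440,200) lie to the right.

```bash
cat >> h.py <<'E'
def bore(im,near,rad=9,thr=None):
    g=cv2.cvtColor(im,cv2.COLOR_RGB2GRAY); u,v=map(int,near); r=rad
    w=g[v-r:v+r+1,u-r:u+r+1].astype(float); thr=thr or (w.min()+w.max())/2
    n,l,s,ce=cv2.connectedComponentsWithStats((w<thr).astype(np.uint8))
    best=min(range(1,n),key=lambda i:np.hypot(*(ce[i]-r))-0.05*s[i,4]); return ce[best]+[u-r,v-r],s[best,4]
E
python3 - <<'E'
from h import *
np.set_printoptions(precision=4,suppress=True)
c,im=load("w1")
b,a=bore(im,(290,131),12); print(b,a); C=cast(c,b,.05); print(C)
A=cast(c,(275,97),.044);B=cast(c,(303,168),.044);d=A-B; yaw=np.arctan2(d[1],d[0]); print(yaw,(A+B)/2,np.linalg.norm(d))
print(proj(c,[.4409,-.2148,.05]))
for k in(0,np.pi):
  y=yaw+k
  print(k,manip.solve_ik([C[0],C[1],.2],down(y)),manip.solve_ik([C[0],C[1],.021],down(y)))
manip.move_pose([C[0],C[1],.16],down(yaw)); print(manip.current_clock(),manip.current_tool_pos(),proj(viewer.get_calibration("wrist"),C))
look("w2")
cv2.imwrite("pics/w2x.png",cv2.resize(load("w2")[1][40:240,140:420,::-1],None,fx=2,fy=2))
E
```

```text
[289.6536 131.4706] 153
[ 0.6065 -0.2306  0.05  ]
0.3873411438693695 [ 0.6042 -0.2304  0.044 ] 0.08290243817938055
[276.1987 271.1853]
0 [ 0.8085  0.5862 -0.7005  1.5728  0.4048  1.1323 -1.1672] [ 0.7355  0.7955 -0.5904  1.6718  0.5583  0.8489 -1.278 ]
3.141592653589793 [ 1.1005  0.8862 -1.3043  1.5633  0.8674  1.3702  1.6646] [ 1.0986  1.2142 -1.3104  1.6597  1.2249  1.2961  1.4925]
2.5833 [ 0.6058 -0.2306  0.1596] [281.5361 204.1783]
```

View pics/w2x.png

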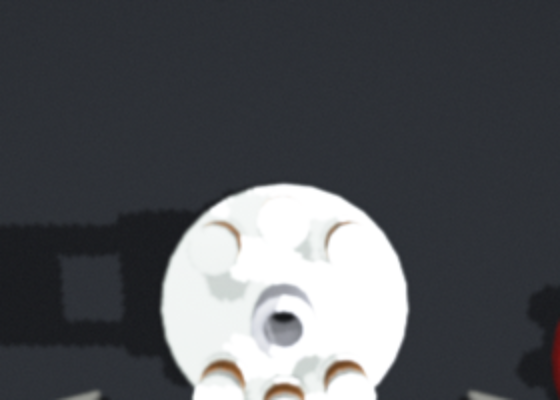

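Crop of the enlarged wrist view: the white carousel with amber vials is confirmed. Its hub bore is at crop (284,327), against a predicted (283,328), and the lane runs along the finger line. Next I grasp it.

```bash
python3 - <<'E'
from h import *
np.set_printoptions(precision=4,suppress=True)
p=manip.current_tool_pos(); x,y=.6065,-.2306
manip.servo_line([x,y,.022],vel=.1); print(manip.current_force(),manip.current_tool_pos())
effector.close(25); print(manip.current_finger_gap(),manip.current_gripper_force(),manip.current_force())
manip.servo_line([x,y,.25],vel=.15); print(manip.current_finger_gap(),manip.current_force(),manip.current_clock(),manip.current_tool_pos())
yaw=.35
H=np.array([.534,.222,.168])
d=np.array([np.cos(yaw),np.sin(yaw),0])
v=H-.09*d; v[2]=.30
print(manip.solve_ik(v,down(yaw)))
for yy in np.arange(-1.2,1.9,.4):
  q=manip.solve_ik([H[0],H[1],.113],down(yy)); print(round(yy,2),q)
manip.move_pose(v,down(yaw)); look("w3"); print(manip.current_clock(),proj(viewer.get_calibration("wrist"),H))
E
```

```text
[ 0.113  -0.1542 -0.8295] [ 0.6071 -0.2308  0.0228]
0.028378893635998406 24.999961961293593 [-0.3392  0.4122  0.9326]
0.028324583288485444 [ 0.2565 -0.6589 -3.7654] 6.8333 [ 0.6059 -0.2305  0.2488]
[ 0.4737  0.2301 -1.0603  1.8408  0.2156  1.1949 -1.8761]
-1.2 [-1.2249  0.791   1.1296  1.8654 -0.8328  1.0533 -2.5181]
-0.8 [-0.7951  0.5128  0.4588  1.8527 -0.2951  0.8435 -2.56  ]
-0.4 [-0.4519  0.476   0.0146  1.8404 -0.0091  0.8252 -2.4035]
0.0 [ 0.1104  0.5888 -0.7273  1.8207  0.4835  0.9178 -2.4064]
0.4 [ 0.172   0.6223 -0.8182  1.8187  0.5527  0.9451 -2.0602]
0.8 [ 0.2015  0.6414 -0.8636  1.8178  0.5882  0.9608 -1.6874]
1.2 [ 0.2258  0.6587 -0.9019  1.8171  0.6188  0.9753 -1.3106]
1.6 [ 0.2433  0.6723 -0.9302  1.8166  0.6417  0.9867 -0.9279]
8.5417 [278.9085  97.8171]
```

View pics/w3.png

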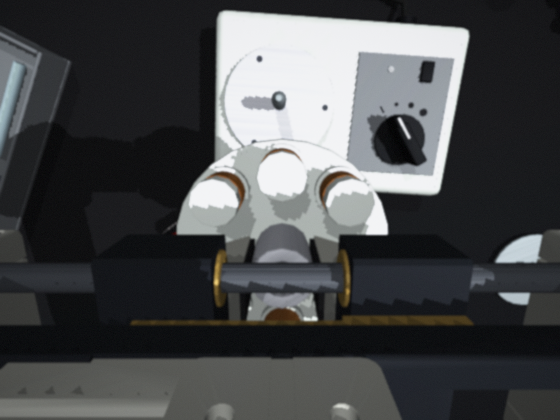

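Wrist view with the carousel in hand: the post tip is at about (279,100), against a predicted (279,98). The head circle surrounds it, and the dial is centred near (401,138) with its white pointer line toward (402,124).

```bash
cat >> h.py <<'E'
def lower(x,y,z0,z1,step,fmax=8,vel=.06):
    """step down; on lateral/vertical load over fmax stop. returns z reached"""
    f0=manip.current_force(); z=z0
    while z>z1+1e-6:
        z=max(z-step,z1); manip.servo_line([x,y,z],vel=vel); f=manip.current_force()-f0
        print(round(z,4),f.round(1),(manip.current_tool_pos()-[x,y,z]).round(4))
        if np.linalg.norm(f)>fmax: break
    return z
E
python3 - <<'E'
from h import *
np.set_printoptions(precision=4,suppress=True)
c,im=load("w3")
g=cv2.cvtColor(im,cv2.COLOR_RGB2GRAY); print(g[88:114:2,262:300:2])
b,a=bore(im,(279,100),14,110); print(b,a)
P=cast(c,b,.168); print(P,cast(c,b,.155),"nadir",c["eye"],cast(c,(401,138),.117))
p=[P[0],P[1],.215]; manip.move_pose(p,down(.35)); print(manip.current_clock(),manip.current_tool_pos(),manip.current_force())
cv2.imwrite("pics/s1.png",cv2.resize(viewer.get_image("side")[150:350,120:330,::-1],None,fx=2.8,fy=2.8))
look("w4")
E
```

```text
[[241 241 241 241 240 240 241 241 241 240 240 239 239 240 240 240 241 241
  241]
 [242 242 243 242 242 243 241 233 218 224 237 241 241 241 241 241 241 240
  241]
 [242 242 242 242 243 238 184 124 115 127 161 232 243 243 243 242 242 242
  242]
 [243 242 242 243 243 190  93 110 147 144 126 166 237 243 243 243 243 243
  243]
 [234 213 232 238 236 133  82 169 205 195 150 126 224 243 243 242 243 243
  242]
 [169 160 168 174 180  89  77 176 211 203 149 121 199 241 242 243 242 242
  242]
 [159 158 159 159 148  79  59 116 172 162 122 111 199 242 242 242 242 242
  242]
 [157 158 157 160 153  89  56  61  86  96  99 101 219 243 243 243 243 243
  243]
 [159 159 160 159 159 119  56  57  68  76  82 105 230 243 243 243 243 243
  243]
 [157 157 158 157 158 143  81  51  54  62  71 135 235 243 243 243 243 243
  243]
 [186 171 161 159 160 160 153  86  55  65 108 195 231 241 242 242 242 243
  243]
 [239 233 220 201 225 228 230 202 171 178 204 228 229 239 243 244 243 243
  243]
 [242 242 242 240 241 241 239 230 224 226 228 227 228 239 243 243 243 243
  243]]
[277.1944 102.6944] 108
[0.5298 0.2221 0.168 ] [0.5305 0.2225 0.155 ] nadir [0.5127 0.2117 0.4576] [0.5437 0.0906 0.117 ]
9.0917 [0.5294 0.2218 0.2138] [-1.0805  0.9536 -3.4838]
```

View pics/s1.png

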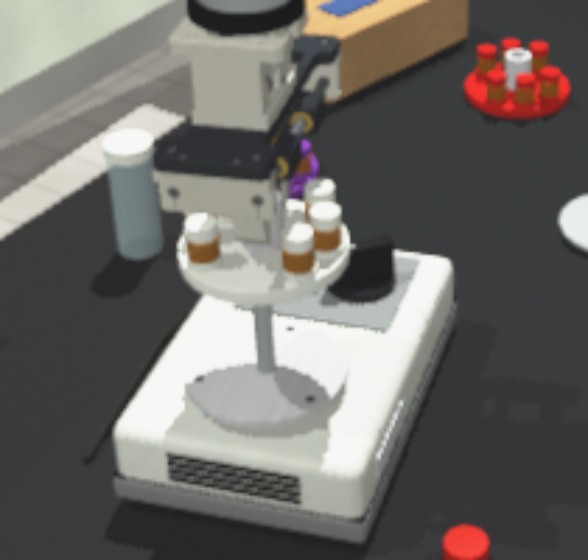

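The side crop shows the carousel held level over the post. The pixel dump puts the post's bright flat tip at (278.7,97.4), and my dark-mask centroid was biased toward the shaded taper, so I use the bright tip.

```bash
python3 - <<'E'
from h import *
np.set_printoptions(precision=4,suppress=True)
c,im=load("w3"); P=cast(c,(278.7,97.4),.168); print(P)
manip.servo_line([P[0],P[1],.198],vel=.1)
z=lower(P[0],P[1],.198,.150,.006); print(manip.current_clock(),manip.current_wrist_torque(),manip.current_finger_gap())
E
```

```text
[0.5343 0.2223 0.168 ]
0.192 [0.4 0.1 0.4] [-0.0003 -0.0002 -0.0003]
0.186 [0.2 0.1 1.1] [-0.0003 -0.0002 -0.0005]
0.18 [0.8 1.2 0.7] [-0.0003 -0.0002 -0.0005]
0.174 [0.4 0.5 0.5] [-0.0003 -0.0002 -0.0005]
0.168 [-0.6  0.3  1.6] [-0.0003 -0.0002 -0.0005]
0.162 [ 0.7 -0.2  2. ] [-0.0003 -0.0002 -0.0005]
0.156 [-0.6  0.   1.3] [-0.0003 -0.0002 -0.0005]
0.15 [-0.4  0.5  0.8] [-0.0003 -0.0002 -0.0005]
11.5167 [-0.0005 -0.053   0.016 ] 0.028907950172068788
```

```bash
python3 - <<'E'
from h import *
np.set_printoptions(precision=4,suppress=True)
x,y=.5343,.2223
z=lower(x,y,.150,.120,.01)
z=lower(x,y,z,.112,.001,fmax=4,vel=.03)
print(manip.current_finger_gap(),manip.current_clock())
E
```

```text
0.14 [-0.5 -0.9  0.8] [-0.0004 -0.0001 -0.0006]
0.13 [-0.2 -1.  -0.1] [-0.0004 -0.0002 -0.0006]
0.12 [ 2.  -0.8 -0.4] [-0.0004 -0.0002 -0.0005]
0.119 [-2.5 -0.2  0.9] [-0.     -0.      0.0001]
0.118 [-2.3  0.2  0.3] [-0.     -0.0001 -0.    ]
0.117 [-2.2  1.  -0.1] [-0.     -0.     -0.0001]
0.116 [-1.3  0.5  0.6] [-0.0001 -0.     -0.0001]
0.115 [-0.4  0.1 -0.4] [-0.     -0.     -0.0001]
0.114 [-1.5  0.1  1.3] [ 0.  0. -0.]
0.113 [-5.1 -2.2  8.5] [0.     0.     0.0009]
0.028508043553355435 14.2167
```

```bash
python3 - <<'E'
from h import *
np.set_printoptions(precision=4,suppress=True)
effector.open_jaws(); manip.servo_line([.5343,.2223,.26],vel=.2); print(manip.current_clock(),manip.current_force())
G=[.438,-.209]
for yaw in(0,.4): print(manip.solve_ik([*G,.17],down(yaw)),manip.solve_ik([*G,.017],down(yaw)))
manip.move_pose([*G,.19],down(.35)); look("w5"); print(manip.current_clock(),proj(viewer.get_calibration("wrist"),[*G,.05]))
im=load("w5")[1]; t=viewer.get_image("side")[170:330,140:320]
a=cv2.resize(im[60:260,160:400,::-1],(480,400)); b=cv2.resize(t[:,:,::-1],(320,400) if 0 else (320,284))
o=np.zeros((400,800,3),np.uint8); o[:,:480]=a; o[:284,480:]=b; cv2.imwrite("pics/m5.png",o)
E
```

```text
16.2083 [-0.3087 -0.6679 -1.1446]
[ 1.1761  0.3912 -0.9394  1.9978  0.3903  0.9425 -1.5334] [ 0.9758  0.6325 -0.7163  2.0833  0.6757  0.6695 -1.7683]
[ 1.2191  0.4151 -0.999   1.9968  0.4281  0.9559 -1.167 ] [ 0.9985  0.6442 -0.7461  2.0827  0.703   0.6823 -1.3905]
17.9 [281.9262 198.8487]
```

View pics/m5.png

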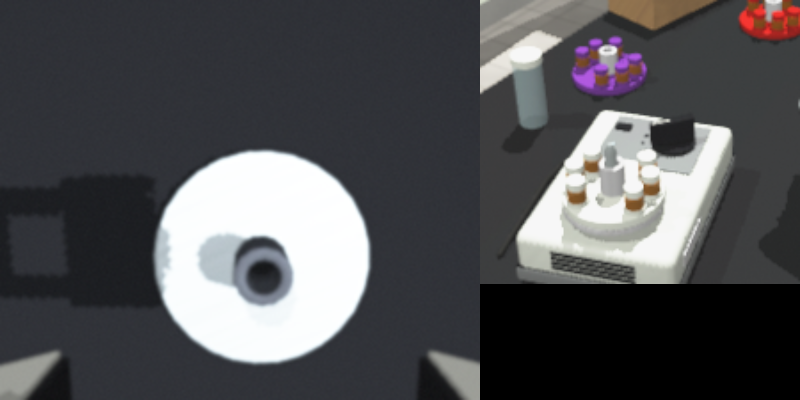

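Montage: at right, the carousel sits level on the head around the post. At left, the plate's collar bore is at crop (263,276), which is image (291.5,198). I grasp the plate there.

```bash
python3 - <<'E'
from h import *
np.set_printoptions(precision=4,suppress=True)
c,im=load("w5")
g=cv2.cvtColor(im,cv2.COLOR_RGB2GRAY); print(g[184:216:3,276:308:3])
G=cast(c,(291.3,197.8),.05); D=None; print(G)
manip.servo_line([G[0],G[1],.08],vel=.15); manip.servo_line([G[0],G[1],.018],vel=.08); z0=manip.current_tool_pos()[2]
effector.close(30); print(manip.current_tool_pos(),manip.current_finger_gap(),manip.current_force())
manip.servo_line([G[0],G[1],.10],vel=.1); print(manip.current_finger_gap(),manip.current_force()); manip.servo_line([G[0],G[1],.28],vel=.2)
yaw=.35; v=np.array([.5343-.09*np.cos(yaw),.2223-.09*np.sin(yaw),.30])
manip.move_pose(v,down(yaw)); cc=viewer.get_calibration("wrist"); look("w6"); print(manip.current_clock(),proj(cc,[.5343,.2223,.168]))
g=cv2.cvtColor(load("w6")[1],cv2.COLOR_RGB2GRAY); print(g[84:116:2,262:298:2])
E
```

```text
[[193 107  47  70 102 121 112  83  71 253 254]
 [180  53  94 137 143 138 141 146 126 200 254]
 [172  94 138 137  95  68  84 117 143 152 254]
 [158 126 140  68  26  26  24  44 119 146 241]
 [149 137 131  37  27  27  32  37  79 137 205]
 [148 140 125  50  42  41  43  43  76 136 208]
 [173 135 140  67  48  51  50  47 104 136 233]
 [252 163 143 119  64  50  54  90 130 146 248]
 [252 246 141 137 137 125 129 134 143 235 249]
 [252 253 243 178 146 132 149 175 244 247 248]
 [252 253 252 247 247 243 245 245 247 248 250]]
[ 0.442  -0.2171  0.05  ]
[ 0.4419 -0.217   0.018 ] 0.02994586920021714 [-0.3379  0.9462  0.4029]
0.02988905680266965 [ 0.3264  0.6167 -5.5593]
24.3333 [278.9607  97.115 ]
[[242 241 242 242 242 239 236 236 235 233 237 233 234 240 242 242 242 242]
 [241 236 241 241 236 229 238 240 242 242 241 240 238 236 240 242 243 242]
 [195 171 209 217 227 241 243 242 240 236 238 239 241 241 234 238 242 243]
 [142 163 181 218 241 240 240 217 189 177 196 221 238 242 241 233 240 242]
 [143 173 171 208 233 189 163 112 105 110 114 129 202 236 242 239 236 242]
 [151 176 154 162 161 112  83 113 160 161 133 109 107 206 239 242 237 241]
 [164 166 150 155 139  86  78 161 206 204 157 121  86 142 233 242 237 237]
 [178 163 147 153 127  69  70 157 209 206 157 122  90 101 220 241 237 234]
 [182 160 147 153 127  64  59  95 159 154 123 111  98 101 218 241 238 235]
 [184 160 145 153 139  67  55  60  75  92  97  94 103 124 225 242 239 236]
 [184 167 142 158 154 104  55  55  64  75  80  81 106 173 236 242 236 238]
 [185 178 169 204 188 172 107  52  52  59  66  71 121 218 240 240 234 242]
 [184 183 177 219 236 240 212 124  76  60  78 124 184 227 241 235 236 243]
 [183 181 179 188 229 237 231 215 193 181 189 203 216 230 237 228 240 243]
 [180 182 182 167 172 223 231 221 220 222 218 219 226 226 209 233 242 243]
 [183 183 185 174 136 155 193 202 210 211 212 212 203 207 235 242 242 242]]
```

```bash
python3 - <<'E'
from h import *
np.set_printoptions(precision=4,suppress=True)
x,y=.5343,.2223
manip.move_pose([x,y,.205],down(.35)); manip.servo_line([x,y,.190],vel=.05)
z=lower(x,y,.190,.160,.005,vel=.05)
if z<.161: z=lower(x,y,z,.1515,.001,fmax=4,vel=.03)
print(manip.current_finger_gap(),manip.current_clock())
E
```

```text
0.185 [-0.5 -0.   0.1] [-0.0002 -0.0002 -0.0003]
0.18 [-1.  -0.  -0.7] [-0.0002 -0.0002 -0.0004]
0.175 [-0.3 -0.7  0.4] [-0.0003 -0.0002 -0.0004]
0.17 [ 0.2 -0.3  0.5] [-0.0002 -0.0002 -0.0004]
0.165 [ 0.6 -0.3  0.7] [-0.0002 -0.0002 -0.0004]
0.16 [0.1 0.  0.2] [-0.0002 -0.0002 -0.0004]
0.159 [-1.3  0.2 -0. ] [-0.  0. -0.]
0.158 [0.3 0.  0.3] [-0. -0. -0.]
0.157 [-0.8  0.4  0.9] [-0.     -0.     -0.0001]
0.156 [ 0.1 -0.4  0.4] [-0.     -0.     -0.0001]
0.155 [ 0.5 -0.7  0.3] [0.0001 0.0001 0.0001]
0.154 [-2.7 -1.8 10.5] [0.0002 0.0002 0.001 ]
0.029911469413133624 28.3667
```

```bash
python3 - <<'E'
from h import *
np.set_printoptions(precision=4,suppress=True)
effector.open_jaws(); manip.servo_line([.5343,.2223,.28],vel=.2); print(manip.current_clock())
D=[.546,.0796]
manip.move_pose([*D,.25],down(.75)); look("w7"); print(manip.current_clock(),proj(viewer.get_calibration("wrist"),[*D,.117]))
for y in(.85,.2,-.4,.85-np.pi,.2-np.pi,-.4-np.pi,.85+np.pi): print(round(y,2),manip.solve_ik([*D,.090],down(y)))
im=load("w7")[1]; t=viewer.get_image("side")[170:330,140:320]
o=np.zeros((400,800,3),np.uint8); o[:,:480]=cv2.resize(im[60:260,160:400,::-1],(480,400)); o[:284,480:]=cv2.resize(t[:,:,::-1],(320,284)); cv2.imwrite("pics/m7.png",o)
E
```

```text
30.2417
30.9333 [282.6772 199.1348]
0.85 [ 0.631   0.8014 -1.141   1.8915  0.8568  1.0433 -1.6043]
0.2 [ 0.5566  0.7123 -1.0064  1.8935  0.7383  0.9624 -2.168 ]
-0.4 [ 0.1462  0.5082 -0.4269  1.9062  0.2884  0.7873 -2.4092]
-2.29 [ 0.7022  0.9402 -1.3052  1.8898  1.0064  1.1742  1.4367]
-2.94 [ 0.751   1.1576 -1.5073  1.8888  1.1926  1.389   0.6812]
-3.54 [ 0.7446  1.1066 -1.4634  1.8889  1.1524  1.3376  0.1016]
3.99 [ 0.7022  0.9402 -1.3052  1.8898  1.0064  1.1742  1.4367]
```

View pics/m7.png

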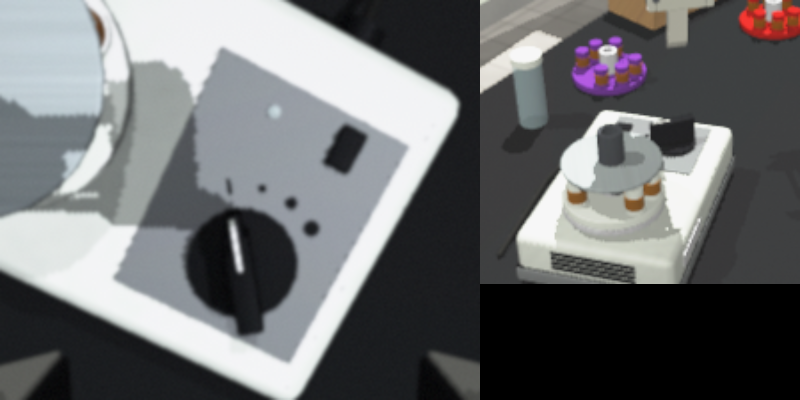

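Montage: at right, the plate sits level on the carousel. At left, the dial bar's centre is near crop (241,273), which is image (280.5,196.5), with the pointer end at crop (233,213), so its yaw is about 0.89. Next I grip and turn it clockwise.

```bash
python3 - <<'E'
from h import *
np.set_printoptions(precision=4,suppress=True)
c,im=load("w7"); D=cast(c,(280.5,196.5),.117); print(D)
manip.move_pose([D[0],D[1],.16],down(.89)); manip.servo_line([D[0],D[1],.091],vel=.08); print(manip.current_force(),manip.current_tool_pos())
effector.close(15); print(manip.current_finger_gap(),manip.current_force(),manip.current_wrist_torque())
effector.close(50); print(manip.current_finger_gap(),manip.current_force(),manip.current_wrist_torque(),manip.current_clock(),manip.current_q())
yaw=.89
try:
  for k in range(6):
    manip.servo_line([D[0],D[1],.091],ori=down(yaw-.1),vel=.05); yaw-=.1
    e=R.from_quat(manip.current_tcp_rot()).as_matrix()[:,0]
    print(round(yaw,2),np.arctan2(e[1],e[0]).round(3),manip.current_force(),manip.current_wrist_torque(),manip.current_clock(),manip.current_q())
except manip.PlanningError as ex: print("PE",yaw,ex)
E
```

```text
[0.5463 0.0815 0.117 ]
[0.1607 0.4543 0.3255] [0.5467 0.0819 0.0914]
0.01287083225611501 [-2.1187  2.1877 -0.444 ] [0.2549 0.3841 0.0251]
0.012578268202241033 [-2.5424  1.9239  1.56  ] [0.3722 0.5696 0.0749] 33.8667 [ 0.6342  0.8111 -1.156   1.8899  0.8669  1.0547 -1.5749]
0.79 0.793 [-2.6014  2.4682  1.6187] [0.4734 0.594  0.1216] 34.1167 [ 0.6251  0.7975 -1.1378  1.89    0.8511  1.0423 -1.6612]
0.69 0.695 [-1.983   2.7771 -0.0292] [0.5047 0.6132 0.0867] 34.3667 [ 0.6158  0.7843 -1.1195  1.8901  0.835   1.0303 -1.7478]
0.59 0.595 [-2.381   2.0045  0.972 ] [ 0.4575  0.5579 -0.0324] 34.6167 [ 0.606   0.7713 -1.1007  1.8902  0.8186  1.0183 -1.8351]
0.49 0.496 [-2.2956  1.6361  0.6137] [0.369  0.5671 0.0669] 34.8667 [ 0.5958  0.7583 -1.0815  1.8904  0.8019  1.0065 -1.9225]
0.39 0.396 [-2.4975  1.3917  1.1484] [0.1756 0.4572 0.1305] 35.1167 [ 0.585   0.7454 -1.0618  1.8906  0.7849  0.995  -2.0098]
0.29 0.295 [-1.6595  0.3179  0.925 ] [0.0328 0.4237 0.0784] 35.3667 [ 0.5738  0.7328 -1.0418  1.8909  0.7676  0.9838 -2.097 ]
```

```bash
python3 - <<'E'
from h import *
np.set_printoptions(precision=4,suppress=True)
P=[.5463,.0815,.091]
try:
  for yaw in(.19,.09,-.01,-.11,-.21,-.27,-.31,-.34):
    manip.servo_line(P,ori=down(yaw),vel=.05)
    e=R.from_quat(manip.current_tcp_rot()).as_matrix()[:,0]
    print(yaw,np.arctan2(e[1],e[0]).round(3),manip.current_force(),manip.current_wrist_torque(),manip.current_finger_gap(),manip.current_clock(),manip.current_q()[[0,2,6]])
except manip.PlanningError as ex: print("PE",yaw,ex)
look("w8"); t=viewer.get_image("top")[150:260,140:290]
o=np.zeros((420,800,3),np.uint8); o[:280,:373]=cv2.resize(load("w8")[1][:,:,::-1],(373,280)); o[:310,376:799]=cv2.resize(t[:,:,::-1],(423,310),interpolation=cv2.INTER_CUBIC); cv2.imwrite("pics/m8.png",o)
E
```

```text
0.19 0.195 [-1.4873 -1.6409  1.5747] [-0.2063  0.3335  0.1031] 0.012434603986667597 35.6167 [ 0.5622 -1.0215 -2.1839]
0.09 0.095 [-0.4242 -2.5402  1.4735] [-0.4907  0.2747  0.0754] 0.012553971805529293 35.8667 [ 0.5502 -1.0009 -2.2707]
-0.01 -0.005 [-1.1974 -4.5361  1.6315] [-0.7559  0.1797  0.1573] 0.0127769005581187 36.1167 [ 0.5377 -0.98   -2.3572]
-0.11 -0.106 [-0.9184 -5.2949  2.4965] [-1.1093  0.2124  0.0841] 0.012495863267935618 36.3667 [ 0.5248 -0.9588 -2.4443]
-0.21 -0.207 [-1.5078 -5.6027  2.9681] [-1.1399  0.2323  0.1126] 0.013058289722129602 36.6167 [ 0.4985 -0.917  -2.5185]
-0.27 -0.266 [-0.4895 -5.2244  1.9987] [-1.2262  0.1837  0.0912] 0.012801760641517121 36.8667 [ 0.458  -0.8551 -2.5391]
-0.31 -0.306 [-0.9487 -6.1985  3.1669] [-1.2886  0.2445  0.1765] 0.012643542150979164 37.1167 [ 0.4225 -0.8029 -2.5459]
-0.34 -0.336 [-0.709  -6.3597  3.4898] [-1.3085  0.3087  0.103 ] 0.013150674473167027 37.3667 [ 0.3931 -0.7607 -2.5493]
```

View pics/m8.png

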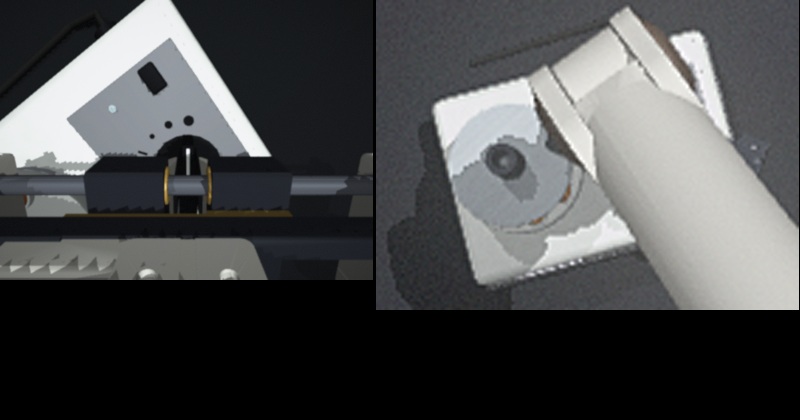

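At left, the pointer line (188,155) points straight at the third dot (189,120). At right, the plate is still home on the post. I hold briefly and hand in.

```bash
python3 - <<'E'
from h import *
manip.sleep(1.0); print(manip.current_gripper_force(),manip.current_joint_velocities().round(4),manip.current_wrist_torque(),manip.current_clock())
print(manip.hand_in())
E
```

```text
49.96436655521393 [ 0.0013 -0.0023 -0.0011  0.0002 -0.0022  0.0006  0.0002] [-1.25737276  0.27885985  0.13435601] 38.4667
the job is handed in; nothing more can be done
None
```

I set the carousel and then the plate home on the post and released both. I handed the job in at 38.5 s with the fingers holding the dial near 1.23 rad by tool yaw, pointer on the third dot; no verdict was returned.

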